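# Turn a sample jar's code label to the reader

### The job

Push the sample jar that stands on the reader's plate gently back until it is fully home against both guide rollers, then, with a fingertip on its edge, roll it round on the rollers until its label squarely faces the reader's window, and only then press the read key fully down and let it go. Never press the glass jar hard, tip it or lift it; leave it home, and do not disturb the other things on the bench.

Things in the scene. Friction and masses are not known exactly. Their poses are not given: they have to be found in the camera images.
- station: Fixed jar reading station. Origin: on the home axis (where the jar's axis stands when home), at table level. +x from the open front of the nest (robot side) back to the rollers, +y to the reader, z up. Aluminium plate 8 mm thick, its top at z 8 mm, x -115 to 85, y -85 to 85 mm under the jar. Low side guides along x at y +-64 mm, x -110 to -5 mm, 22 mm above the table.
- roller_mid (a point): Midway between the axes of the two upright guide rollers, 47 mm above the table; station axes. The axes stand 46 mm to either side along y, 39 mm behind the home axis. Idle rollers with slight drag; rubber tyres of 12 mm radius 26 and 68 mm above the table. Pressed on both, the jar sits centred at home and can be rolled in place. Bracket behind them, 88 mm high.
- window (a point): Centre of the reader's window, 48 mm above the table, 107 mm from the home axis along the station's +y; station axes; the window looks along -y at the jar. The reader is a dark box, station x -35 to 35, y 110 to 182 mm, its top 84 mm above the table, bearing the read key.
- jar: Jar to turn: loose, upright on the plate, 28 to 45 mm in front of home, up to 10 mm aside, label well away from the window. Amber glass, black lid, straight side, 96 mm wide (not graspable), 76 mm high, 0.45 to 0.78 kg. Origin: centre of underside; +x points out through the label's middle. Sliding it takes 1.5 to 4 N; a fingertip pressed under about 5 N slips when rolling; never press over 16 N.
- jar_label (a point): Middle of the jar's printed label, on the wall 48 mm from the jar's axis, 28 mm above its underside. White paper, 36 mm high, round 72 degrees of the wall. A white seal strip 18 mm wide runs from near the middle of the black lid over the edge down to the label's middle, so its direction shows from above.
- read_key_top (a point): Centre of the top face of the read key, a grey round push button of 28 mm diameter in a black housing on top of the reader, 106 mm above the table, at station x = 0, y = 146 mm. Pressed straight down.
- read_key (a joint): Travel of the read key: 0 released, 0.006 m fully down; a spring (about 1.5 N at the start, 5 N fully down) brings it back.
- jar2: Bystander: a second jar of the same kind, standing on the table to the right of the station's plate. Origin: centre of its underside.
- valve: Bystander: brass valve fitting, 68 mm over its two side ports, 50 mm high, on the table before the reader. Origin: centre of its underside.
- spare_lid: Bystander: black jar lid, 95 mm wide, 20 mm high, flat on the table behind the station. Origin: centre of its underside.
- rack: Bystander: maroon tube rack, 100 x 170 x 65 mm, near the robot on its right. Origin: centre of its underside.
- vial: Bystander: capped clear vial, 32 mm wide, 93 mm high, back left. Origin: centre of its underside.
- mouse: Bystander: black computer mouse, 105 x 60 x 32 mm, on the left. Origin: centre of its underside.
- pen: Bystander: black pen, 140 mm long, 10 mm thick, near the robot. Origin: centre of its underside.
- driver: Bystander: screwdriver lying on the right. Origin: on its underside.

How it is judged:
By the outcome, as a careful person would: the job done as asked, in the order asked, and still so for the second after the job is handed in, with the robot touching nothing.
It also fails if it takes over 72 s, if anything falls off the work surface, if the arm or the gripper's body presses on something with over 40 N, if the wrist force passes 120 N, or if a joint passes its speed limit or range.

### The arm

A 7-joint arm with a two-finger parallel gripper is mounted at the origin on the work surface. World frame = base frame: x ahead of the robot, y to its left, z up, the work surface at z = 0. Lengths are in m, angles in rad, forces in N, time in s.
With the tool pointing down it reaches from about 0.35 to 0.9 m from the base axis. Payload 19.9 kg.
Tool frame: the origin (TCP) lies at the very end of the fingers, on their centre line; the grasp point (between the pads) lies 19 mm behind it (manip.tcp_to_grasp is the distance from the TCP to the grasp point, in m); z points along the fingers, y is the line along which they close (so a half turn about z gives the same grasp; the last joint's range is limited). The gripper opens to 85 mm and grips with 20 to 120 N. Pads are 22 mm wide; open, the fingers measure 114 mm over their backs; the gripper's body (76 mm by 85 mm) begins 54 mm behind the grasp point. The pads swing forward as they close: fully open they stand 13 mm farther back than shut.
Start: joints at [1.137, 0.417, -0.01, 1.614, 0.005, 1.111, -0.053], TCP at [0.239, -0.578, 0.231] pointing down, gripper open.
Joint ranges: [-2.81, 2.81], [-0.39, 2.02], [-1.27, 1.25], [0.06, 2.57], [-1.19, 4.33], [0.19, 2], [-2.82, 2.82]. Speed limits (rad/s): [1.89, 1.89, 2.39, 2.39, 3.01, 3.01, 3.01].

### API

Orientations are given as a unit quaternion [w, x, y, z].
In Python, from plant import get_state, imaging, manip gives the robot as it stands.
- The arm moves only by the tool move_arm, never from a script. Its argument "motion" is one flat list of numbers, 4 for each row, row after row: the shift along the tool's x, y, z in mm, then the turn about the tool's z in degrees. A call has exactly 5 rows; each row shifts and turns the commanded pose from where the row before left it, along the tool's axes as they then stand; what a row does not reach is not made up. A row lasts 1/8 s, in which the tool goes at most 62.5 mm and 10.7 degrees, less where a joint would pass 70% of its speed; a pose out of reach is approached as far as the arm can. A call with a gripper value outside its range is refused whole. "hand" is the opening, from 0 (shut) to 1 (fully open), set as the call begins (left out, the last holds). The fingers move at their own pace and stop on an object; "grip_force" is the grip in N (left out, the last holds). Time passes only in rows, so rows that do not move let the fingers close, or fill a call up. It gives the time, the measured TCP pose, the force, the opening and the grip force at its end, in the units of the state.
- get_state(): the state, without advancing time (a new reading comes with each control period).
- imaging.capture(name): name is "scene" or "top"; returns a dict with "pixels" (420x560x3 uint8, red, green, blue), "fovy" (degrees; the focal length in pixels is half the picture's height over the tangent of half this angle, whatever the lens; pixels are square), "cx", "cy" (the principal point, pixels), "extrinsics" (4x4, takes a point from camera to world coordinates). Camera axes: x right, y up, looking along -z (the intrinsics and any distortion apply to the point x, -y, -z); pixel columns grow to the right and rows downward; lengths in m; the calibration is good to about 2 mm. A picture is of the moment at which its call begins. There is no depth.
- manip.job_done(): hands the job in; it is judged then, once.
The state is a dict: "t": time; "joint_positions": joint angles; "joint_velocities": joint speeds; "effort": joint torques, N m; "position": TCP position; "ee_rot": TCP orientation; "wrist_force": force on the tool from outside, world axes, zero at the start; "moment": the same for the moment, N m; "width": opening from 0.0 (shut) to 1.0 (fully open); "finger_force": force on a finger pad.
Only numpy, scipy, OpenCV 4.12 (cv2) and the standard library are available. Lean on these libraries where they do the work, as an engineer would, in place of code of your own. Each camera call takes 0.05 s, during which the arm holds its last target. There are 200 camera calls.

## Working session

There is one attempt and no reset: what is moved stays moved. The work goes in short steps, Python scripts to look and compute and a tool call to move; the robot and the scene stay as the last step left them, time stands still between calls to the robot, and variables do not carry over. Pictures are saved under pics/ and viewed, at most 12 in all, crops included, and the job is handed in when it is done.

Besides the shell and the picture viewer there is one more tool, called after "Emit:" in YAML: its name, and indented under it one key for each argument. move_arm: Moves the arm, as the interface text tells. Its arguments: {"type":"object","properties":{"motion":{"type":"array"},"hand":{"type":"number"},"grip_force":{"type":"number"}},"required":["motion"]}

```bash
mkdir -p pics; ls; python3 - <<'E'
from plant import get_state, imaging, manip
import cv2,json,numpy as np
for n in ("scene","top"):
    c=imaging.capture(n); cv2.imwrite(f"pics/{n}0.png",cv2.resize(c["pixels"][:,:,::-1],(800,600),interpolation=cv2.INTER_CUBIC))
    print(n,c.keys(),c["fovy"],c["cx"],c["cy"],np.round(c["extrinsics"],4).tolist(),[ (k,v) for k,v in c.items() if k not in("pixels","extrinsics")])
print(get_state())
E
```

```text
pics
scene dict_keys(['pixels', 'fovy', 'cx', 'cy', 'extrinsics']) 54.62877426680979 283.1659862055633 208.93071189628228 [[-0.0399, -0.7628, 0.6454, 1.2529], [0.9992, -0.0285, 0.0281, -0.0091], [-0.003, 0.646, 0.7633, 0.9211], [0.0, 0.0, 0.0, 1.0]] [('fovy', 54.62877426680979), ('cx', 283.1659862055633), ('cy', 208.93071189628228)]
top dict_keys(['pixels', 'fovy', 'cx', 'cy', 'extrinsics']) 50.583030156610796 278.0853183633043 211.41660443550398 [[-0.0291, 0.9767, -0.2127, 0.257], [-0.9996, -0.0277, 0.0097, -0.0447], [0.0036, 0.2129, 0.9771, 1.3086], [0.0, 0.0, 0.0, 1.0]] [('fovy', 50.583030156610796), ('cx', 278.0853183633043), ('cy', 211.41660443550398)]
{'t': 0.1, 'joint_positions': array([ 1.13748971,  0.41789564, -0.01028409,  1.6140757 ,  0.00469232,
        1.11073332, -0.0529885 ]), 'joint_velocities': array([ 2.27293594e-03,  1.93975681e-04, -1.36801495e-03,  5.38191770e-05,
        9.37227248e-04, -1.12092321e-03,  1.58659093e-04]), 'effort': array([ 2.47101256e-03, -8.65819430e+01,  6.80470616e-01, -4.35635698e+01,
        1.90783222e-02,  4.98566864e-03, -1.22418446e-04]), 'position': array([ 0.23852942, -0.57736436,  0.23075065]), 'ee_rot': array([-5.23752879e-04,  9.80872227e-01,  1.94651942e-01, -1.47844363e-04]), 'wrist_force': array([-0.30769809, -0.22187803,  0.33811108]), 'moment': array([-0.04193955, -0.03689627, -0.02801735]), 'finger_force': 0.0, 'width': 0.9984999281651284}
```

View pics/top0.png

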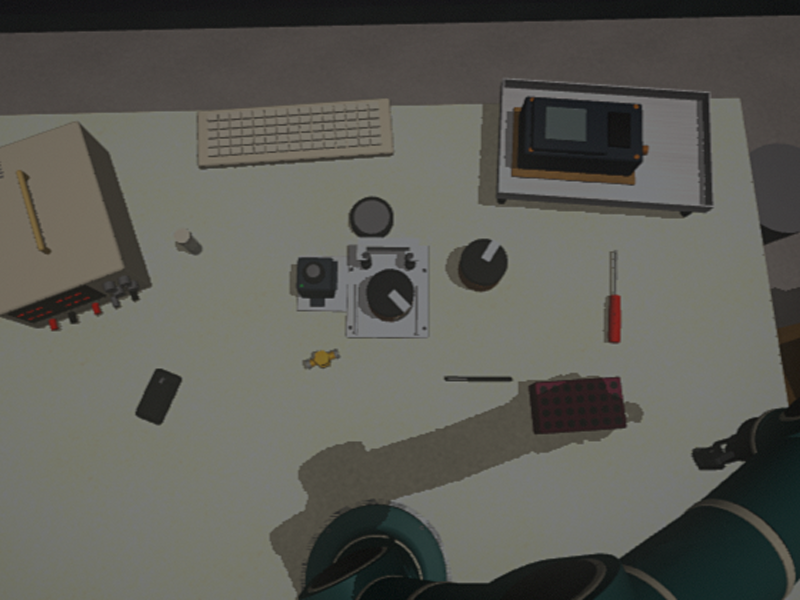

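View pics/scene0.png

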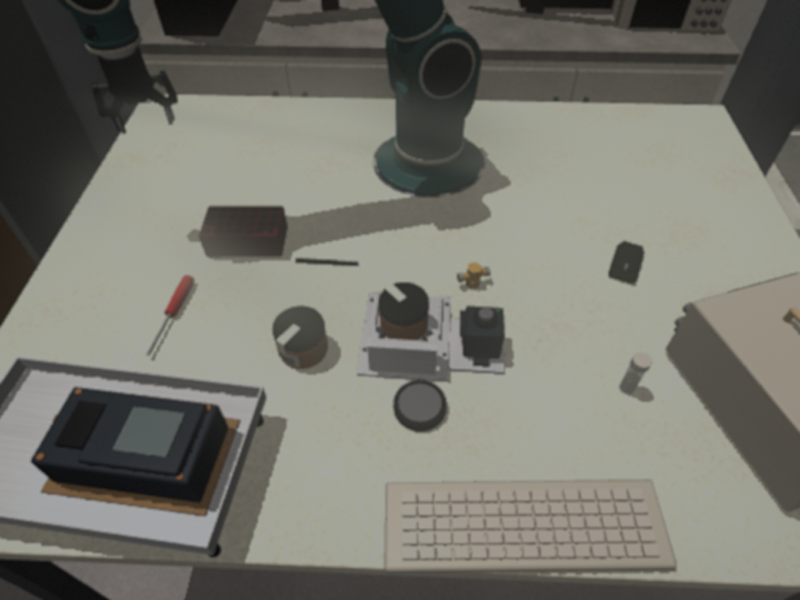

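The top view shows the station's plate at about (388,288) of 800x600, reader to its left (+y) and jar seal pointing to the lower right. I'll enlarge that part.

```bash
cat > h.py <<'E'
from plant import get_state, imaging, manip
import cv2,numpy as np
def shot(n,f,x0,y0,w,h,s):
    c=imaging.capture(n); im=c["pixels"][y0:y0+h,x0:x0+w,::-1]
    im=cv2.convertScaleAbs(im,alpha=1.6)
    cv2.imwrite(f"pics/{f}.png",cv2.resize(im,None,fx=s,fy=s,interpolation=cv2.INTER_CUBIC)); np.savez(f"{n}_cal.npz",**c)
def ray(n,u,v,z):
    c=np.load(f"{n}_cal.npz");f=210/np.tan(np.radians(c["fovy"]/2));E=c["extrinsics"]
    d=E[:3,:3]@np.array([(u-c["cx"])/f,-(v-c["cy"])/f,-1]);return E[:3,3]+d*(z-E[2,3])/d[2]
def proj(n,p):
    c=np.load(f"{n}_cal.npz");f=210/np.tan(np.radians(c["fovy"]/2));E=c["extrinsics"]
    q=E[:3,:3].T@(np.array(p)-E[:3,3]);return c["cx"]+f*q[0]/-q[2],c["cy"]-f*q[1]/-q[2]
E
python3 -c "
from h import *
shot('top','c1',200,130,160,120,5)
shot('scene','c2',240,190,120,80,6.6)"
```

```text
(no output)
```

View pics/c1.png

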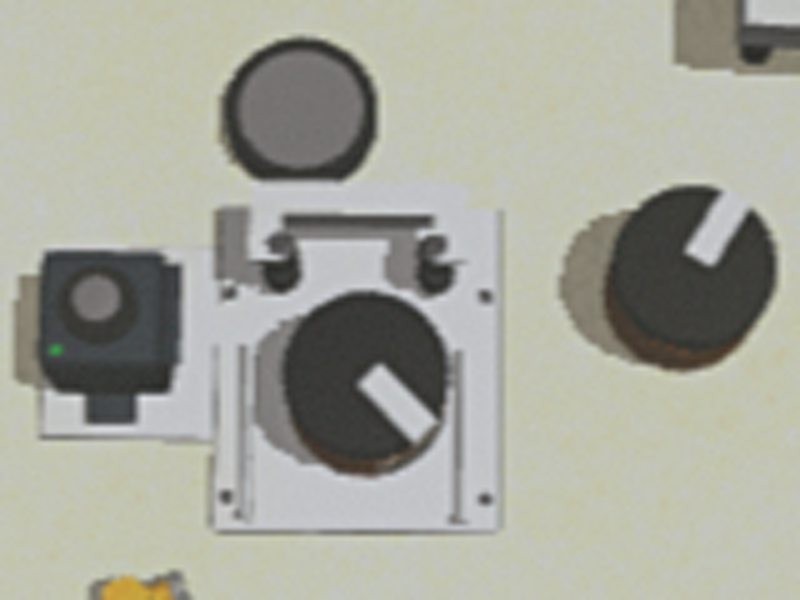

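View pics/c2.png

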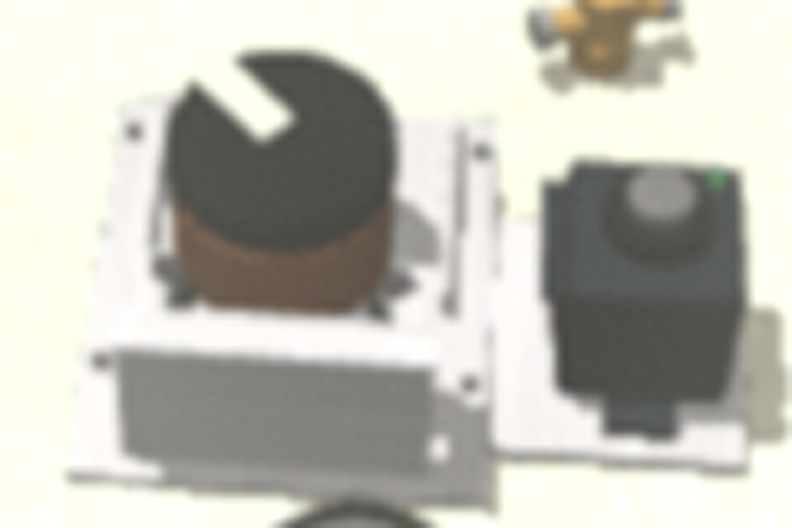

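The top crop shows plate corners at (212,530), (498,531) and (500,210), the key at (97,298), the lid centre near (366,374), and the seal from (371,378) to (425,428). The scene crop shows plate corners at (125,100), (490,120), (70,478) and (493,510), and the key at (662,192).

```bash
cat > st.py <<'E'
from h import *
from scipy.optimize import least_squares
T=lambda u,v:((u+.5)/5-.5+200,(v+.5)/5-.5+130)
S=lambda u,v:((u+.5)/6.6-.5+240,(v+.5)/6.6-.5+190)
F=[('top',T(212,530),(-115,85,8)),('top',T(498,531),(-115,-85,8)),('top',T(500,210),(85,-85,8)),('top',T(97,298),(0,146,106)),
('scene',S(125,100),(-115,-85,8)),('scene',S(490,120),(-115,85,8)),('scene',S(70,478),(85,-85,8)),('scene',S(493,510),(85,85,8)),('scene',S(662,192),(0,146,106))]
def W(p,q):
    c,s=np.cos(p[2]),np.sin(p[2]);q=np.array(q)/1000
    return [p[0]+c*q[0]-s*q[1],p[1]+s*q[0]+c*q[1],q[2]]
E
python3 - <<'E'
from st import *
def res(p): return np.concatenate([(np.array(ray(n,*uv,q[2]/1000))-W(p,q))[:2]*1000 for n,uv,q in F])
r=least_squares(res,[.55,0,0],x_scale=[.1,.1,.1]);print(r.x,np.round(r.fun.reshape(-1,2),1).tolist())
p=r.x;np.save('p.npy',p)
c,s=np.cos(p[2]),np.sin(p[2]);R=np.array([[c,s],[-s,c]])
for nm,uv,z in [('lidL',T(284,378),.08),('lidR',T(447,378),.08),('lidtop',T(366,291),.084),('sealin',T(371,378),.084),('sealout',T(425,428),.084),('valve',T(135,590),.04),('jar2',T(692,270),.076),('rollL',T(281,268),.07),('rollR',T(434,272),.07)]:
    w=ray('top',*uv,z)[:2];print(nm,w.round(4),(R@(w-p[:2])*1000).round(1))
for nm,uv,z in [('s_lidc',S(280,150),.084),('s_lidL',S(166,150),.084),('s_lidR',S(396,150),.084),('s_lidfront',S(280,250),.084),('s_in',S(278,130),.084),('s_out',S(213,72),.084)]:
    w=ray('scene',*uv,z)[:2];print(nm,w.round(4),(R@(w-p[:2])*1000).round(1))
E
```

```text
[ 0.58424155 -0.03754666 -0.03418233] [[-2.4, -0.1], [-2.0, 0.5], [-3.6, -1.6], [-2.2, -1.6], [0.9, 2.1], [0.8, -3.9], [2.0, 2.7], [4.7, 2.3], [1.8, -0.4]]
lidL [0.5442 0.004 ] [-41.5  40.2]
lidR [ 0.5416 -0.0885] [-40.9 -52.3]
lidtop [ 0.5929 -0.0439] [ 8.8 -6. ]
sealin [ 0.5418 -0.0453] [-42.1  -9.2]
sealout [ 0.5121 -0.0749] [-70.8 -39.8]
valve [0.4311 0.0934] [-157.6  125.6]
jar2 [ 0.6023 -0.2318] [  24.7 -193.6]
rollL [0.6119 0.0049] [26.1 43.4]
rollR [ 0.607  -0.0835] [ 24.3 -45.1]
s_lidc [ 0.5571 -0.0426] [-27.   -5.9]
s_lidL [ 0.5588 -0.0888] [-23.7 -52.1]
s_lidR [0.5553 0.0045] [-30.3  41. ]
s_lidfront [ 0.6082 -0.0404] [24.1 -2. ]
s_in [ 0.5465 -0.0438] [-37.5  -7.6]
s_out [ 0.516  -0.0722] [-67.1 -36.9]
```

Emit:
move_arm:
  motion: [40,-35,0,6.1,40,-35,0,6.1,40,-35,0,6.1,40,-35,0,6.1,40,-35,0,0]
  hand: 0
  grip_force: 60

```text
t: 0.82
position: [0.4034, -0.3707, 0.2314]
ee_rot: [0.0, 1.0, -0.018, -0.0]
wrist_force: [0.4, -1.0, -0.3]
width: -0.001
finger_force: 0.0
```

```bash
cat > w.py <<'E'
from st import *
from scipy.spatial.transform import Rotation as Ro
s=get_state();p=np.load('p.npy');c,n=np.cos(p[2]),np.sin(p[2]);R=np.array([[c,n],[-n,c]])
q=R@(s["position"][:2]-p[:2])*1000;M=Ro.from_quat(np.roll(s["ee_rot"],-1)).as_matrix()
yaw=np.degrees(np.arctan2(M[1,0],M[0,0])-p[2])
print("t",round(s["t"],2),"st xy",q.round(1),"z",round(s["position"][2]*1000,1),"yaw_st",round(yaw,2),"tilt",M[:2,2].round(4),"F",(R@s["wrist_force"][:2]).round(2),s["wrist_force"][2].round(2),"w",round(s["width"],2),"q7",s["joint_positions"][6].round(2))
E
python3 w.py
```

```text
t 0.82 st xy [-169.4 -339.1] z 231.4 yaw_st -0.1 tilt [-0.     -0.0001] F [ 0.45 -1.01] -0.35 w -0.0 q7 -0.94
```

Emit:
move_arm:
  motion: [7,-38,0,0,7,-38,0,0,7,-38,0,0,7,-38,0,0,7,-38,0,0]

```text
t: 1.45
position: [0.444, -0.1822, 0.2313]
ee_rot: [0.0, 1.0, -0.017, -0.0]
wrist_force: [0.1, -0.5, -1.0]
width: -0.0
finger_force: 0.0
```

Emit:
move_arm:
  motion: [7,-40,15,0,7,-40,20,0,6,-40,20,0,0,-20,20,0,0,0,0,0]

```text
t: 2.08
position: [0.4679, -0.0429, 0.1552]
ee_rot: [-0.0, 1.0, -0.016, -0.001]
wrist_force: [-0.2, 0.0, -0.5]
width: -0.003
finger_force: 0.0
```

```bash
python3 w.py
```

```text
t 2.08 st xy [-116.1   -9.3] z 155.2 yaw_st 0.15 tilt [-0.0024  0.0007] F [-0.23  0.  ] -0.54 w -0.0 q7 -1.66
```

Now descend 123 mm and take a look.

Emit:
move_arm:
  motion: [0,-2,30,0,0,-1,30,0,0,0,30,0,0,0,30,0,0,0,4,0]

```text
t: 2.7
position: [0.4681, -0.0421, 0.0315]
ee_rot: [0.0, 1.0, -0.018, -0.001]
wrist_force: [0.8, -0.2, -0.1]
width: -0.005
finger_force: 0.0
```

```bash
python3 w.py;python3 -c "
from h import *
shot('top','d1',240,160,80,90,6.6)
shot('scene','d2',240,180,120,80,6.6)
a=cv2.imread('pics/d1.png');b=cv2.imread('pics/d2.png');a=cv2.resize(a,None,fx=1,fy=1)
b=cv2.resize(b,None,fx=.33,fy=.33)
o=np.zeros((594,792,3),'uint8');o[:,:528]=a;o[:b.shape[0],528:528+b.shape[1]]=b[:,:264];cv2.imwrite('pics/d3.png',o)"; python3 w.py
```

```text
t 2.7 st xy [-115.9   -8.5] z 31.5 yaw_st -0.05 tilt [-0.0023 -0.0001] F [ 0.81 -0.14] -0.05 w -0.0 q7 -1.76
t 2.8 st xy [-115.    -8.2] z 32.9 yaw_st -0.03 tilt [ 0.     -0.0002] F [-0.54  0.08] 0.05 w 0.0 q7 -1.76
```

View pics/d3.png

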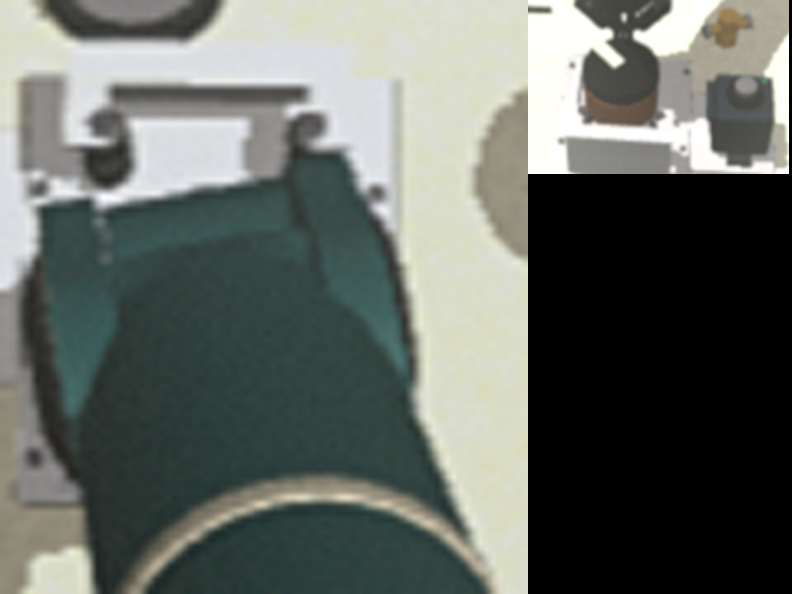

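Only the scene camera sees the jar past the arm: jar at (620,80), fingers in front of it and clear. Pushing starts.

Emit:
move_arm:
  motion: [5,0,1,0,5,0,1,0,4,0,0,0,3,0,0,0,2,0,0,0]

```text
t: 3.42
position: [0.4875, -0.0418, 0.0302]
ee_rot: [-0.0, 1.0, -0.017, -0.0]
wrist_force: [-3.6, -0.1, 0.4]
width: -0.007
finger_force: 0.0
```

Emit:
move_arm:
  motion: [2,0,0,0,2,0,0,0,2,0,0,0,2,0,0,0,2,0,0,0]

```text
t: 4.05
position: [0.4979, -0.0422, 0.0303]
ee_rot: [-0.0, 1.0, -0.017, -0.0]
wrist_force: [-2.9, -0.2, -1.1]
width: 0.002
finger_force: 0.0
```

```bash
python3 w.py
```

```text
t 4.05 st xy [-86.2  -7.6] z 30.3 yaw_st 0.01 tilt [-0.0001  0.0001] F [-2.94 -0.29] -1.13 w 0.0 q7 -1.76
```

Emit:
move_arm:
  motion: [3,0,0,0,3,0,0,0,3,0,0,0,3,0,0,0,2,0,0,0]

```text
t: 4.68
position: [0.5119, -0.0427, 0.0303]
ee_rot: [-0.0, 1.0, -0.017, -0.0]
wrist_force: [-2.5, 0.3, -0.5]
width: 0.0
finger_force: 0.0
```

Emit:
move_arm:
  motion: [1,0,0,0,1,0,0,0,1,0,0,0,1,0,0,0,1,0,0,0]

```text
t: 5.3
position: [0.5153, -0.0422, 0.0299]
ee_rot: [-0.0, 1.0, -0.017, -0.001]
wrist_force: [-12.2, 4.6, 3.8]
width: 0.003
finger_force: 0.0
```

```bash
python3 w.py
```

```text
t 5.3 st xy [-68.8  -7. ] z 29.9 yaw_st 0.05 tilt [-0.003   0.0005] F [-12.33   4.19] 3.82 w 0.0 q7 -1.76
```

Emit:
move_arm:
  motion: [-0.3,-1,0,0,0,-1,0,0,0,-1,0,0,0,-1,0,0,0,-1,0,0]

```text
t: 5.92
position: [0.5169, -0.038, 0.0304]
ee_rot: [0.0, 1.0, -0.017, 0.0]
wrist_force: [-1.9, -1.3, -0.2]
width: -0.0
finger_force: 0.0
```

```bash
python3 w.py
```

```text
t 5.92 st xy [-67.3  -2.8] z 30.4 yaw_st -0.01 tilt [ 0.0004 -0.0001] F [-1.86 -1.36] -0.24 w -0.0 q7 -1.77
```

Emit:
move_arm:
  motion: [0.5,-0.6,0,0,0.5,-0.6,0,0,0.5,-0.6,0,0,0.5,-0.6,0,0,0.4,-0.6,0,0]

```text
t: 6.55
position: [0.5188, -0.0348, 0.0302]
ee_rot: [-0.0, 1.0, -0.017, -0.0]
wrist_force: [-6.1, -0.3, 2.3]
width: -0.004
finger_force: 0.0
```

```bash
python3 w.py
```

```text
t 6.55 st xy [-65.5   0.5] z 30.2 yaw_st 0.01 tilt [-0.0007  0.0001] F [-6.11 -0.53] 2.3 w -0.0 q7 -1.77
```

Emit:
move_arm:
  motion: [0.3,-0.5,0,0,0.3,-0.5,0,0,0.3,-0.5,0,0,0,-0.5,0,0,0,-0.5,0,0]

```text
t: 7.18
position: [0.5202, -0.0324, 0.0303]
ee_rot: [-0.0, 1.0, -0.017, 0.0]
wrist_force: [-2.3, -0.6, 0.2]
width: 0.0
finger_force: 0.0
```

```bash
python3 w.py; python3 -c "
from h import *
shot('scene','e1',240,180,120,80,6.6)"
```

```text
t 7.17 st xy [-64.2   2.9] z 30.3 yaw_st 0.01 tilt [0.0001 0.0001] F [-2.31 -0.69] 0.2 w 0.0 q7 -1.78
```

View pics/e1.png

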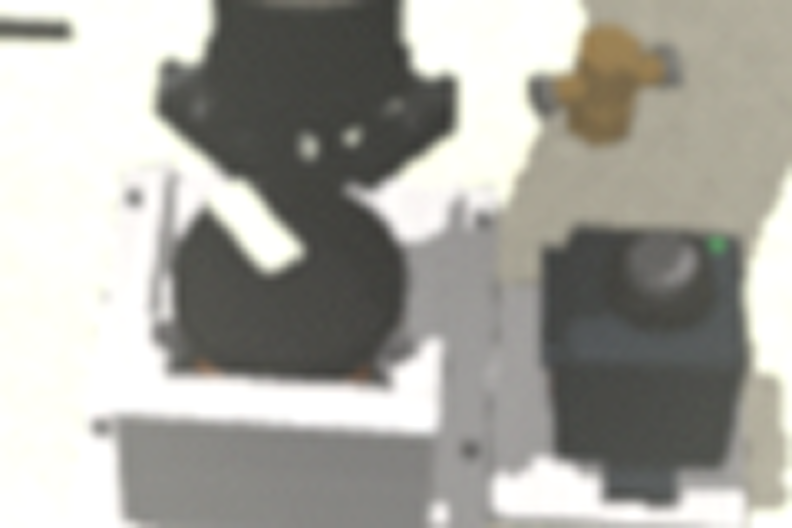

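Scene crop: lid spans about u 174–407, nearly centred between the rollers, with the seal now running from (285,265) to (225,190). The force still yields, so I push on.

Emit:
move_arm:
  motion: [0.3,0,0,0,0.3,0,0,0,0.3,0,0,0,0.3,0,0,0,0,0,0,0]

```text
t: 7.85
position: [0.5209, -0.0324, 0.0301]
ee_rot: [-0.0, 1.0, -0.017, -0.0]
wrist_force: [-5.0, 1.2, 0.6]
width: 0.0
finger_force: 0.0
```

```bash
python3 w.py; python3 - <<'E'
from st import *
S=lambda u,v:((u+.5)/6.6-.5+240,(v+.5)/6.6-.5+180)
p=np.load('p.npy');c,s=np.cos(p[2]),np.sin(p[2]);R=np.array([[c,s],[-s,c]])
for n,uv,z in [('key',S(662,262),.106),('L',S(174,280),.084),('R',S(407,285),.084),('in',S(287,262),.084),('out',S(225,195),.084)]:
    print(n,(R@(ray('scene',*uv,z)[:2]-p[:2])*1000).round(1))
def pr(q):
    x=proj('scene',W(p,q)); return np.round([(x[0]-240+.5)*6.6-.5,(x[1]-180+.5)*6.6-.5],1)
for q in [(-48,0,84),(48,0,84),(0,48,84),(0,-48,84),(39,46,80),(39,-46,80),(0,146,106)]: print(q,pr(q))
E
```

```text
t 7.85 st xy [-63.5   3. ] z 30.1 yaw_st 0.01 tilt [-0.0009  0.0002] F [-5.07  1.06] 0.59 w 0.0 q7 -1.78
key [  3.9 145.7]
L [  9.1 -45.5]
R [ 5.  47.1]
in [-3.3 -1.3]
out [-36.5 -29.2]
(-48, 0, 84) [298.3 177.5]
(48, 0, 84) [280.6 365.1]
(0, 48, 84) [409.9 275.4]
(0, -48, 84) [170.  261.9]
(39, 46, 80) [400.  359.5]
(39, -46, 80) [165.3 346. ]
(0, 146, 106) [662.7 254.3]
```

Emit:
move_arm:
  motion: [0.3,0,0,0,0.3,0,0,0,0,0,0,0,0,0,0,0,0,0,0,0]

```text
t: 8.48
position: [0.5211, -0.0326, 0.03]
ee_rot: [0.0, 1.0, -0.017, -0.001]
wrist_force: [-7.5, 0.7, 0.5]
width: -0.001
finger_force: 0.0
```

```bash
python3 w.py
```

```text
t 8.47 st xy [-63.3   2.8] z 30.0 yaw_st 0.0 tilt [-0.0017  0.    ] F [-7.52  0.49] 0.52 w -0.0 q7 -1.78
```

Emit:
move_arm:
  motion: [0.1,-2.1,0,2,0.1,-2.1,0,2,0.1,-2.1,0,2,0.1,-2.1,0,2,0.1,-2.1,0,2]

```text
t: 9.1
position: [0.5228, -0.0222, 0.03]
ee_rot: [0.0, 0.995, -0.105, -0.001]
wrist_force: [-6.3, -0.6, -0.6]
width: 0.003
finger_force: 0.0
```

```bash
cat >> w.py <<'E'
f=M.T@s["wrist_force"];print("tool F",f.round(2))
E
python3 w.py
```

```text
t 9.1 st xy [-61.9  13.3] z 30.0 yaw_st -10.06 tilt [-0.0014 -0.    ] F [-6.28 -0.8 ] -0.59 w 0.0 q7 -1.94
tool F [-6.04  1.88  0.6 ]
```

Emit:
move_arm:
  motion: [0.2,-2.6,0,2.5,0.2,-2.6,0,2.5,0.2,-2.6,0,2.5,0.2,-2.6,0,2.5,0.1,-2.6,0,2.5]

```text
t: 9.72
position: [0.5275, -0.0098, 0.03]
ee_rot: [0.0, 0.977, -0.212, -0.001]
wrist_force: [-7.1, 0.6, 0.2]
width: -0.004
finger_force: 0.0
```

```bash
python3 w.py
```

```text
t 9.72 st xy [-57.6  25.8] z 30.0 yaw_st -22.57 tilt [-0.0013  0.0002] F [-7.16  0.4 ] 0.16 w -0.0 q7 -2.14
tool F [-6.76  2.38 -0.15]
```

Emit:
move_arm:
  motion: [0.2,-2.6,0,2.5,0.2,-2.6,0,2.5,0.2,-2.6,0,2.5,0.1,-2.6,0,2.5,0.1,-2.6,0,2.5]

```text
t: 10.35
position: [0.5348, 0.0014, 0.0301]
ee_rot: [-0.0, 0.948, -0.317, -0.001]
wrist_force: [-5.2, 2.3, 0.3]
width: 0.001
finger_force: 0.0
```

```bash
python3 w.py; python3 -c "
from h import *
shot('scene','f1',240,180,120,80,6.6)"
```

```text
t 10.35 st xy [-50.8  37.3] z 30.1 yaw_st -35.05 tilt [-0.001   0.0004] F [-5.31  2.14] 0.31 w 0.0 q7 -2.34
tool F [-5.58  1.3  -0.3 ]
```

View pics/f1.png

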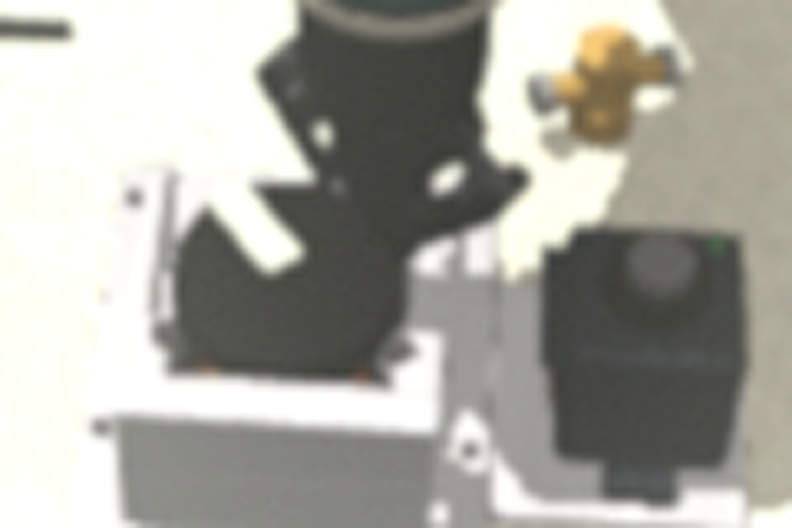

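The seal in f1 is unmoved (still (285,265) to (225,195)): at about 6 N the finger slid along the glass. The force profile puts the home axis at about (-3.2, 0). I'll back off, swing round to the right side and press harder.

Emit:
move_arm:
  motion: [-8,3.2,0,0,1,11.9,0,-10,1,11.9,0,-10,1,11.9,0,-10,1,11.9,0,-10]

```text
t: 11.02
position: [0.513, -0.042, 0.0306]
ee_rot: [0.0, 1.0, 0.03, 0.0]
wrist_force: [0.6, 0.5, -0.2]
width: 0.001
finger_force: 0.0
```

Emit:
move_arm:
  motion: [1,11.9,0,-10,1,11.9,0,-10,1,11.9,0,-10,3,0,0,0,2,0,0,0]

```text
t: 11.65
position: [0.5281, -0.072, 0.0303]
ee_rot: [-0.0, 0.959, 0.283, 0.0]
wrist_force: [0.4, -0.5, 0.2]
width: 0.002
finger_force: 0.0
```

```bash
python3 w.py
```

```text
t 11.65 st xy [-54.9 -36.4] z 30.3 yaw_st 34.79 tilt [0.0002 0.0003] F [ 0.45 -0.45] 0.17 w 0.0 q7 -1.2
tool F [ 0.11  0.63 -0.17]
```

Emit:
move_arm:
  motion: [1,0,0,0,1,0,0,0,0.5,0,0,0,0.5,0,0,0,0,0,0,0]

```text
t: 12.28
position: [0.5306, -0.071, 0.0303]
ee_rot: [-0.0, 0.959, 0.284, -0.0]
wrist_force: [-0.2, 0.1, 0.7]
width: -0.004
finger_force: 0.0
```

```bash
python3 w.py
```

```text
t 12.28 st xy [-52.4 -35.3] z 30.3 yaw_st 35.0 tilt [-0.0001  0.0001] F [-0.17  0.13] 0.71 w -0.0 q7 -1.2
tool F [-0.06 -0.21 -0.71]
```

Emit:
move_arm:
  motion: [0.5,0,0,0,0.5,0,0,0,0.5,0,0,0,0.5,0,0,0,0,0,0,0]

```text
t: 12.9
position: [0.5311, -0.0706, 0.0299]
ee_rot: [-0.0, 0.959, 0.284, -0.001]
wrist_force: [-8.1, -4.7, 2.1]
width: -0.003
finger_force: 0.0
```

```bash
python3 w.py
```

```text
t 12.9 st xy [-52.  -34.9] z 29.9 yaw_st 34.97 tilt [-0.0025 -0.0007] F [-7.95 -4.93] 2.07 w -0.0 q7 -1.2
tool F [-9.35 -0.52 -2.04]
```

Emit:
move_arm:
  motion: [0.3,-2.1,0,2,0.1,-2.1,0,2,0,-2.1,0,2,0,-2.1,0,2,0,-2.1,0,2]

```text
t: 13.52
position: [0.5256, -0.0617, 0.0297]
ee_rot: [0.0, 0.98, 0.199, -0.002]
wrist_force: [-11.4, -7.6, 3.3]
width: -0.001
finger_force: 0.0
```

```bash
cat >>w.py <<'E'
print("radius",np.hypot(*(q-[-3.2,0])).round(1))
E
cat > seal.py <<'E'
from st import *
# strip direction in station from white pixels on the lid (scene view)
c=imaging.capture('scene');np.savez('scene_cal.npz',**c);p=np.load('p.npy')
cc,s=np.cos(p[2]),np.sin(p[2]);R=np.array([[cc,s],[-s,cc]])
g=c["pixels"].min(axis=2).astype(float);N=161;a=np.linspace(-60,60,N)
o=np.array([[proj('scene',W(p,(x+B,y,84))) for y in a] for B in [0] for x in a]).reshape(N,N,2).astype('float32')
im=cv2.remap(c["pixels"][:,:,::-1].copy(),o[...,0],o[...,1],cv2.INTER_CUBIC)
cv2.imwrite('pics/rect.png',im)
X,Y=np.meshgrid(a,a,indexing='ij');C=np.array([0.5,0.5]) # lid centre in this view
m=(im.min(axis=2)>110)&(np.hypot(X-C[0],Y-C[1])<42)
n,l,st,ce=cv2.connectedComponentsWithStats(m.astype('uint8'))
k=1+np.argmax(st[1:,4]);P=np.c_[X[l==k],Y[l==k]];mu=P.mean(0);d=np.linalg.svd(P-mu,full_matrices=False)[2][0]
if d@(mu-C)<0:d=-d
print("strip px",st[k,4],"mean",mu.round(1),"axis ang",np.degrees(np.arctan2(d[1],d[0])).round(1),"from C",np.degrees(np.arctan2(*(mu-C)[::-1])).round(1),"extent",np.ptp((P-mu)@d).round(1))
E
python3 w.py;python3 seal.py
```

```text
t 13.53 st xy [-57.7 -26.2] z 29.7 yaw_st 24.87 tilt [-0.0039 -0.0013] F [-11.11  -7.98] 3.26 w -0.0 q7 -1.37
tool F [-13.45   2.56  -3.21]
radius 60.5Traceback (most recent call last):
  File "seal.py", line 12, in <module>
    k=1+np.argmax(st[1:,4]);P=np.c_[X[l==k],Y[l==k]];mu=P.mean(0);d=np.linalg.svd(P-mu,full_matrices=False)[2][0]
        ~~~~~~~~~^^^^^^^^^^
    return _wrapfunc(a, 'argmax', axis=axis, out=out, **kwds)
    return bound(*args, **kwds)
ValueError: attempt to get argmax of an empty sequence
```

```bash
sed -i 's/^m=.*/lid=np.hypot(X-C[0],Y-C[1])<42;v=im.min(axis=2);th=max(60,cv2.threshold(v[lid].reshape(-1,1),0,255,cv2.THRESH_OTSU)[0]);print("th",th,np.percentile(v[lid],[5,50,90,95,99]));m=(v>th)\&lid/' seal.py; python3 seal.py
```

```text
th 67.0 [38. 44. 86. 98. 99.]
strip px 1327 mean [-19.7  -9.6] axis ang -151.0 from C -153.4 extent 38.8
```

Now it rolls (seal about -151°). Continue at slightly lower force.

Emit:
move_arm:
  motion: [-0.3,-2.1,0,2,-0.1,-2.1,0,2,0,-2.1,0,2,0,-2.1,0,2,0,-2.1,0,2]

```text
t: 14.25
position: [0.522, -0.0517, 0.0297]
ee_rot: [0.0, 0.994, 0.113, -0.002]
wrist_force: [-9.7, -5.4, 1.3]
width: 0.0
finger_force: 0.0
```

```bash
python3 w.py;python3 seal.py
```

```text
t 14.25 st xy [-61.8 -16.2] z 29.7 yaw_st 14.88 tilt [-0.0036 -0.0009] F [-9.48 -5.71] 1.27 w 0.0 q7 -1.53
tool F [-10.63   3.08  -1.23]
radius 60.8
th 71.0 [ 39.  45.  93.  99. 130.]
strip px 1373 mean [-19.9  -6.8] axis ang -163.8 from C -160.2 extent 41.3
```

Emit:
move_arm:
  motion: [0.1,-2.6,0,2.5,0,-2.6,0,2.5,0,-2.6,0,2.5,0,-2.6,0,2.5,0,-2.6,0,2.5]

```text
t: 14.92
position: [0.521, -0.038, 0.0299]
ee_rot: [0.0, 1.0, 0.004, -0.001]
wrist_force: [-5.8, -1.7, 0.1]
width: -0.001
finger_force: 0.0
```

```bash
python3 w.py;python3 seal.py
```

```text
t 14.93 st xy [-63.2  -2.6] z 29.9 yaw_st 2.41 tilt [-0.0021 -0.0001] F [-5.74 -1.93] 0.1 w -0.0 q7 -1.73
tool F [-5.82  1.69 -0.09]
radius 60.0
th 92.0 [ 38.  45. 123. 155. 160.]
strip px 1298 mean [-19.3  -8.3] axis ang -155.1 from C -156.2 extent 39.8
```

Emit:
move_arm:
  motion: [0.6,0,0,0,0.5,0,0,0,0.1,-2.1,0,2,0.1,-2.1,0,2,0.1,-2.1,0,2]

```text
t: 15.6
position: [0.5216, -0.0317, 0.0295]
ee_rot: [0.0, 0.999, -0.048, -0.002]
wrist_force: [-11.1, -1.2, -0.5]
width: -0.002
finger_force: 0.0
```

```bash
python3 w.py;python3 seal.py
```

```text
t 15.6 st xy [-62.8   3.7] z 29.5 yaw_st -3.57 tilt [-0.004  -0.0001] F [-11.07  -1.59] -0.54 w -0.0 q7 -1.83
tool F [-10.94   2.28   0.59]
radius 59.7
th 94.0 [ 39.  46. 136. 158. 159.]
strip px 1387 mean [-19.8  -8.1] axis ang -157.4 from C -157.1 extent 39.9
```

Emit:
move_arm:
  motion: [0.1,-2.1,0,2,0.1,-2.1,0,2,0.1,-2.1,0,2,0.1,-2.1,0,2,0.1,-2.1,0,2]

```text
t: 16.27
position: [0.5237, -0.021, 0.0295]
ee_rot: [0.0, 0.991, -0.135, -0.002]
wrist_force: [-11.3, 1.7, -0.0]
width: 0.001
finger_force: 0.0
```

```bash
python3 w.py;python3 seal.py
```

```text
t 16.27 st xy [-61.1  14.5] z 29.5 yaw_st -13.54 tilt [-0.0044  0.0003] F [-11.35   1.27] -0.0 w 0.0 q7 -1.99
tool F [-11.33   1.42   0.05]
radius 59.7
th 94.0 [ 39.  46. 135. 158. 159.]
strip px 1385 mean [-19.8  -8.2] axis ang -157.8 from C -157.0 extent 39.9
```

```bash
python3 -c "
from h import *
shot('scene','g1',255,190,60,45,13)"; python3 -c "
from h import *
s=get_state();print(s['wrist_force'],s['moment'])"
```

```text
[-11.19860185   3.45259433   0.44945106] [ 0.70241808  1.89980905 -0.00535836]
```

View pics/g1.png

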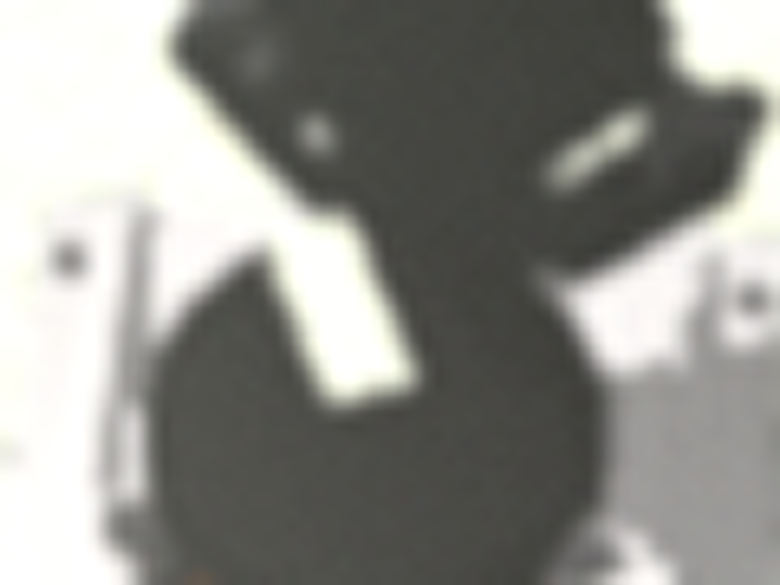

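Jar is home (g1), with the seal at (370,390) to (320,240), i.e. about -157°. It rolled while I pushed from the right front and slipped straight in front, so I'll use repeated short strokes on the right front at about 12 N.

Emit:
move_arm:
  motion: [-5,0.5,0,0,0.8,11.6,0,-10.6,0.8,11.6,0,-10.6,0.8,11.6,0,-10.6,0.8,11.6,0,-10.6]

```text
t: 17.0
position: [0.5246, -0.0663, 0.0305]
ee_rot: [0.0, 0.972, 0.236, 0.0]
wrist_force: [0.3, 0.2, -0.6]
width: -0.002
finger_force: 0.0
```

Emit:
move_arm:
  motion: [0.4,5.5,0,-5,0,0,0,0,1.5,0,0,0,0.5,0,0,0,0,0,0,0]

```text
t: 17.62
position: [0.5289, -0.0692, 0.0303]
ee_rot: [0.0, 0.961, 0.275, 0.0]
wrist_force: [-0.8, 0.4, 0.1]
width: 0.002
finger_force: 0.0
```

```bash
python3 w.py; python3 seal.py
```

```text
t 17.62 st xy [-54.2 -33.5] z 30.3 yaw_st 33.9 tilt [0.0001 0.    ] F [-0.82  0.39] 0.14 w 0.0 q7 -1.22
tool F [-0.47 -0.78 -0.14]
radius 61.0
th 66.0 [38. 42. 86. 98. 99.]
strip px 1330 mean [-20.3  -8.2] axis ang -158.5 from C -157.3 extent 39.3
```

Emit:
move_arm:
  motion: [1,0,0,0,0.8,0,0,0,0.7,0,0,0,0.4,0,0,0,0,0,0,0]

```text
t: 18.3
position: [0.5301, -0.069, 0.0298]
ee_rot: [0.0, 0.962, 0.275, -0.001]
wrist_force: [-8.0, -6.0, 1.8]
width: -0.003
finger_force: 0.0
```

```bash
python3 w.py
```

```text
t 18.3 st xy [-53.1 -33.2] z 29.8 yaw_st 33.85 tilt [-0.0027 -0.0009] F [-7.81 -6.31] 1.84 w -0.0 q7 -1.22
tool F [-10.01   0.89  -1.81]
radius 59.9
```

Emit:
move_arm:
  motion: [0.4,-2.1,0,2,0.1,-2.1,0,2,0,-2.1,0,2,0,-2.1,0,2,0,-2.1,0,2]

```text
t: 18.92
position: [0.5248, -0.0598, 0.0297]
ee_rot: [0.0, 0.982, 0.189, -0.002]
wrist_force: [-12.4, -8.1, 5.0]
width: -0.001
finger_force: 0.0
```

```bash
python3 w.py; python3 seal.py
```

```text
t 18.93 st xy [-58.6 -24.3] z 29.7 yaw_st 23.76 tilt [-0.0041 -0.0014] F [-12.11  -8.51] 5.03 w -0.0 q7 -1.39
tool F [-14.53   2.91  -4.97]
radius 60.5
th 67.0 [38. 44. 84. 98. 99.]
strip px 1268 mean [-22.   -4.1] axis ang -165.0 from C -168.3 extent 38.5
```

Emit:
move_arm:
  motion: [-0.4,-2.1,-0.3,2,0,-2.1,-0.1,2,0.05,-2.1,0,2,0.1,-2.1,0,2,0.1,-2.1,0,2]

```text
t: 19.6
position: [0.5219, -0.0492, 0.03]
ee_rot: [0.0, 0.995, 0.103, -0.002]
wrist_force: [-7.5, -3.6, -0.8]
width: -0.004
finger_force: 0.0
```

```bash
python3 w.py; python3 seal.py
```

```text
t 19.6 st xy [-61.9 -13.8] z 30.0 yaw_st 13.79 tilt [-0.0033 -0.0006] F [-7.35 -3.88] -0.85 w -0.0 q7 -1.55
tool F [-8.06  2.02  0.87]
radius 60.3
th 72.0 [ 38.  45.  91.  98. 135.]
strip px 1310 mean [-20.9  -2.6] axis ang -177.6 from C -171.7 extent 40.5
```

Emit:
move_arm:
  motion: [0.6,0,0,0,0.4,-2.1,0,2,0.1,-2.1,0,2,0.1,-2.1,0,2,0.1,-2.1,0,2]

```text
t: 20.27
position: [0.5215, -0.0406, 0.03]
ee_rot: [0.0, 0.999, 0.033, -0.002]
wrist_force: [-10.9, -3.8, 0.3]
width: -0.002
finger_force: 0.0
```

```bash
python3 w.py; python3 seal.py
```

```text
t 20.27 st xy [-62.6  -5.2] z 30.0 yaw_st 5.79 tilt [-0.004  -0.0006] F [-10.78  -4.18] 0.32 w -0.0 q7 -1.68
tool F [-11.15   3.07  -0.27]
radius 59.6
th 80.0 [ 38.   45.   97.  125.2 159. ]
strip px 1325 mean [-20.4  -3.1] axis ang -174.0 from C -170.1 extent 40.7
```

Slip limits suggest the wider finger link is touching the lid, not the rubber tip. I'll raise the tip so that only the fingertip bears on the glass.

Emit:
move_arm:
  motion: [-5,-1,0,0,0,0,-24,0,0.8,10.3,0,-9.4,0.8,10.3,0,-9.4,0.8,10.3,0,-9.4]

```text
t: 20.95
position: [0.5281, -0.0689, 0.0549]
ee_rot: [0.0, 0.96, 0.28, 0.0]
wrist_force: [-0.2, -0.3, -1.0]
width: -0.004
finger_force: 0.0
```

```bash
python3 w.py; python3 seal.py
```

```text
t 20.95 st xy [-55.  -33.2] z 54.9 yaw_st 34.43 tilt [0.0008 0.    ] F [-0.18 -0.31] -0.97 w -0.0 q7 -1.19
tool F [-0.32  0.15  0.97]
radius 61.6
th 67.0 [39. 45. 85. 98. 99.]
strip px 1272 mean [-22.1  -2.7] axis ang -174.0 from C -171.9 extent 39.0
```

Emit:
move_arm:
  motion: [1,0,0,0,0.8,0,0,0,0.7,0,0,0,0.4,0,0,0,0,0,0,0]

```text
t: 21.62
position: [0.5303, -0.0669, 0.0547]
ee_rot: [-0.0, 0.961, 0.277, -0.0]
wrist_force: [0.7, -0.1, -0.6]
width: -0.001
finger_force: 0.0
```

```bash
python3 w.py
```

```text
t 21.62 st xy [-52.9 -31.2] z 54.7 yaw_st 34.1 tilt [-0.  0.] F [ 0.74 -0.05] -0.55 w -0.0 q7 -1.2
tool F [0.58 0.45 0.55]
radius 58.7
```

Confirmed: the tip has a smaller contact radius, so it's a different contact. Continue inward.

Emit:
move_arm:
  motion: [0.5,0,0,0,0.5,0,0,0,0.4,0,0,0,0.4,0,0,0,0,0,0,0]

```text
t: 22.25
position: [0.531, -0.0667, 0.0545]
ee_rot: [0.0, 0.961, 0.277, -0.001]
wrist_force: [-6.3, -3.8, 4.4]
width: 0.001
finger_force: 3.7
```

```bash
python3 w.py
```

```text
t 22.25 st xy [-52.2 -31. ] z 54.5 yaw_st 34.07 tilt [-0.0018 -0.0006] F [-6.12 -4.02] 4.39 w 0.0 q7 -1.2
tool F [-7.33 -0.1  -4.38]
radius 58.0
```

Emit:
move_arm:
  motion: [0,0,-0.7,0,0.1,-2,0,2,0.1,-2,0,2,0,-2,0,2,0,-2,0,2]

```text
t: 22.88
position: [0.5268, -0.0599, 0.0549]
ee_rot: [0.0, 0.978, 0.208, -0.001]
wrist_force: [-8.4, -6.3, 1.0]
width: -0.003
finger_force: 5.3
```

```bash
python3 w.py; python3 seal.py
```

```text
t 22.88 st xy [-56.7 -24.3] z 54.9 yaw_st 25.95 tilt [-0.0027 -0.0008] F [-8.18 -6.63] 0.96 w -0.0 q7 -1.33
tool F [-10.26   2.38  -0.94]
radius 58.7
th 67.0 [38. 44. 82. 98. 99.]
strip px 1251 mean [-22.9   0.9] axis ang -176.8 from C 179.0 extent 37.8
```

Emit:
move_arm:
  motion: [-0.1,-2.5,0,2.5,0,-2.5,0,2.5,0.05,-2.5,0,2.5,0.1,-2.5,0,2.5,0.1,-2.5,0,2.5]

```text
t: 23.55
position: [0.5225, -0.048, 0.0549]
ee_rot: [0.0, 0.995, 0.1, -0.002]
wrist_force: [-9.6, -5.3, 1.5]
width: 0.005
finger_force: 5.3
```

```bash
python3 w.py; python3 seal.py
```

```text
t 23.55 st xy [-61.3 -12.5] z 54.9 yaw_st 13.44 tilt [-0.0033 -0.0008] F [-9.37 -5.63] 1.51 w 0.0 q7 -1.54
tool F [-10.43   3.3   -1.47]
radius 59.5
th 72.0 [ 39.  45.  90.  98. 133.]
strip px 1262 mean [-21.3   4.7] axis ang 168.3 from C 169.0 extent 38.9
```

Emit:
move_arm:
  motion: [0.05,-2.5,0,2.5,0.1,-2.5,0,2.5,0.1,-2.5,0,2.5,0.1,-2.5,0,2.5,0.1,-2.5,0,2.5]

```text
t: 24.22
position: [0.5222, -0.0349, 0.055]
ee_rot: [0.0, 1.0, -0.009, -0.001]
wrist_force: [-6.4, -2.9, -1.9]
width: -0.0
finger_force: 2.6
```

```bash
python3 w.py; python3 seal.py
```

```text
t 24.23 st xy [-62.1   0.5] z 55.0 yaw_st 0.97 tilt [-0.0019 -0.0002] F [-6.26 -3.16] -1.87 w -0.0 q7 -1.75
tool F [-6.31  3.05  1.88]
radius 58.9
th 81.0 [ 39.  45.  96. 126. 158.]
strip px 1276 mean [-19.1   8.3] axis ang 157.3 from C 158.3 extent 39.6
```

Emit:
move_arm:
  motion: [0.4,-2.5,0,2.5,0.2,-2.5,0,2.5,0.15,-2.5,0,2.5,0.1,-2.5,0,2.5,0.1,-2.5,0,2.5]

```text
t: 24.9
position: [0.5249, -0.0223, 0.0552]
ee_rot: [0.0, 0.993, -0.117, -0.0]
wrist_force: [-4.4, -0.8, 0.2]
width: -0.003
finger_force: 1.9
```

```bash
python3 w.py; python3 seal.py
```

```text
t 24.9 st xy [-59.8  13.2] z 55.2 yaw_st -11.52 tilt [-0.001   0.0001] F [-4.34 -0.97] 0.24 w -0.0 q7 -1.95
tool F [-4.06  1.81 -0.24]
radius 58.2
th 87.0 [ 41.   46.  107.  146.2 158. ]
strip px 1367 mean [-18.2  10.2] axis ang 153.6 from C 152.7 extent 40.6
```

Emit:
move_arm:
  motion: [0.7,0,0,0,0.5,-1.5,0,1.5,0.3,-2.5,0,2.5,0.3,-2.5,0,2.5,0.3,-2.5,0,2.5]

```text
t: 25.58
position: [0.5282, -0.0143, 0.055]
ee_rot: [0.0, 0.981, -0.194, -0.002]
wrist_force: [-14.1, -0.4, 6.1]
width: 0.003
finger_force: 6.5
```

```bash
python3 w.py; python3 seal.py
```

```text
t 25.57 st xy [-56.8  21.4] z 55.0 yaw_st -20.44 tilt [-0.0036  0.    ] F [-14.12  -0.9 ] 6.14 w 0.0 q7 -2.1
tool F [-12.94   5.78  -6.09]
radius 57.7
th 90.0 [ 41.  46. 119. 152. 158.]
strip px 1378 mean [-16.6  12.5] axis ang 144.5 from C 144.9 extent 41.1
```

Emit:
move_arm:
  motion: [-0.5,-2.2,-0.6,2.2,0,-2.2,-0.2,2.2,0.05,-2.2,0,2.2,0.05,-2.2,0,2.2,0.05,-2.2,0,2.2]

```text
t: 26.25
position: [0.5334, -0.0042, 0.0557]
ee_rot: [0.0, 0.958, -0.287, -0.001]
wrist_force: [-7.7, 0.5, -0.7]
width: 0.004
finger_force: 3.2
```

```bash
python3 w.py; python3 seal.py
```

```text
t 26.25 st xy [-51.9  31.6] z 55.7 yaw_st -31.42 tilt [-0.0024  0.0002] F [-7.7   0.27] -0.66 w 0.0 q7 -2.28
tool F [-6.71  3.78  0.68]
radius 58.0
th 93.0 [ 42.   47.  131.4 155.  158. ]
strip px 1423 mean [-14.9  15.6] axis ang 133.6 from C 135.6 extent 40.8
```

Emit:
move_arm:
  motion: [-6,1.6,0,0,1.1,11.5,0,-10.6,1.1,11.5,0,-10.6,1.1,11.5,0,-10.6,1.1,11.5,0,-10.6]

```text
t: 26.92
position: [0.5195, -0.0469, 0.0565]
ee_rot: [-0.0, 0.997, 0.082, 0.001]
wrist_force: [-0.1, 0.4, 0.1]
width: -0.0
finger_force: 0.0
```

Emit:
move_arm:
  motion: [1.1,11.5,0,-10.6,1.1,11.5,0,-10.6,2,0,0,0,1,0,0,0,0,0,0,0]

```text
t: 27.55
position: [0.5297, -0.0661, 0.0563]
ee_rot: [-0.0, 0.966, 0.26, 0.0]
wrist_force: [0.0, 0.3, 0.0]
width: -0.002
finger_force: 0.0
```

```bash
python3 w.py; python3 seal.py
```

```text
t 27.55 st xy [-53.6 -30.4] z 56.3 yaw_st 32.12 tilt [0.0001 0.0001] F [-0.01  0.32] 0.05 w -0.0 q7 -1.22
tool F [ 0.16 -0.27 -0.05]
radius 58.8
th 67.0 [39. 44. 86. 97. 99.]
strip px 1351 mean [-15.3  16. ] axis ang 132.9 from C 135.6 extent 40.0
```

Emit:
move_arm:
  motion: [0.8,0,0,0,0.7,0,-0.2,0,0.5,0,-0.3,0,0.2,-1,-0.3,1,0,-1.5,0,1.5]

```text
t: 28.22
position: [0.5296, -0.0641, 0.0566]
ee_rot: [-0.0, 0.971, 0.239, -0.001]
wrist_force: [-5.1, -3.4, -2.2]
width: -0.003
finger_force: 3.1
```

```bash
python3 w.py; python3 seal.py
```

```text
t 28.23 st xy [-53.7 -28.4] z 56.6 yaw_st 29.6 tilt [-0.0016 -0.0004] F [-4.95 -3.53] -2.23 w -0.0 q7 -1.27
tool F [-6.05  0.62  2.24]
radius 58.0
th 66.0 [39. 44. 84. 97. 98.]
strip px 1331 mean [-15.1  16.6] axis ang 131.5 from C 134.3 extent 39.1
```

Emit:
move_arm:
  motion: [0.4,-2.5,0.3,2.5,0.1,-2.5,0,2.5,0.05,-2.5,0,2.5,0.05,-2.5,0,2.5,0.05,-2.5,0,2.5]

```text
t: 28.9
position: [0.5244, -0.0531, 0.0563]
ee_rot: [0.0, 0.991, 0.131, -0.002]
wrist_force: [-11.2, -6.9, 4.7]
width: -0.0
finger_force: 6.7
```

```bash
python3 w.py; python3 seal.py
```

```text
t 28.9 st xy [-59.3 -17.6] z 56.3 yaw_st 17.02 tilt [-0.0034 -0.0013] F [-10.98  -7.31] 4.68 w -0.0 q7 -1.47
tool F [-12.65   3.78  -4.63]
radius 58.8
th 67.0 [39. 45. 85. 97. 98.]
strip px 1328 mean [-12.3  19. ] axis ang 123.2 from C 124.6 extent 38.9
```

Reduce force a little and go on.

Emit:
move_arm:
  motion: [-0.4,-2.5,-0.4,2.5,0,-2.5,0,2.5,0.1,-2.5,0,2.5,0.1,-2.5,0,2.5,0.15,-2.5,0,2.5]

```text
t: 29.58
position: [0.5226, -0.04, 0.0566]
ee_rot: [0.0, 1.0, 0.023, -0.001]
wrist_force: [-7.0, -4.4, -1.6]
width: -0.002
finger_force: 3.6
```

```bash
python3 w.py; python3 seal.py
```

```text
t 29.57 st xy [-61.5  -4.6] z 56.6 yaw_st 4.57 tilt [-0.0025 -0.0005] F [-6.87 -4.64] -1.56 w -0.0 q7 -1.68
tool F [-7.22  4.08  1.58]
radius 58.5
th 78.0 [ 38.  45.  95. 113. 156.]
strip px 1349 mean [-6.7 19.4] axis ang 107.4 from C 111.0 extent 40.7
```

Emit:
move_arm:
  motion: [0.4,-2,0,2,0.2,-2,0,2,0.15,-2,0,2,0.15,-2,0,2,0.1,-2,0,2]

```text
t: 30.25
position: [0.5238, -0.0299, 0.0566]
ee_rot: [0.0, 0.998, -0.064, -0.001]
wrist_force: [-7.2, -2.7, -0.3]
width: -0.001
finger_force: 3.6
```

```bash
python3 w.py; python3 seal.py
```

```text
t 30.25 st xy [-60.6   5.6] z 56.6 yaw_st -5.41 tilt [-0.0026 -0.0003] F [-7.1  -2.91] -0.28 w -0.0 q7 -1.85
tool F [-6.8   3.56  0.3 ]
radius 57.7
th 85.0 [ 40.  46. 104. 141. 158.]
strip px 1400 mean [-2.1 20.3] axis ang 94.3 from C 97.4 extent 41.3
```

Emit:
move_arm:
  motion: [0.2,-1.5,0,1.5,0.1,-1.5,0,1.5,0,0,0,0,-4,0,0,0,-8,0,0,0]

```text
t: 30.92
position: [0.5141, -0.0243, 0.0572]
ee_rot: [-0.0, 0.996, -0.089, 0.0]
wrist_force: [0.4, 0.6, -0.3]
width: -0.002
finger_force: 0.0
```

Emit:
move_arm:
  motion: [-30,0,-20,-3.6,-40,0,-45,0,-40,0,-45,0,-10,40,-20,0,0,40,0,0]

```text
t: 31.55
position: [0.3857, -0.089, 0.189]
ee_rot: [0.001, 0.998, -0.058, 0.002]
wrist_force: [0.6, -0.2, -0.4]
width: 0.004
finger_force: 0.0
```

```bash
python3 w.py; python3 seal.py; python3 -c "
from h import *
shot('top','t1',225,150,80,60,10)
shot('scene','s1',255,190,60,45,13)"
```

```text
t 31.55 st xy [-196.7  -58.2] z 189.0 yaw_st -4.63 tilt [ 0.0043 -0.0013] F [ 0.61 -0.18] -0.36 w 0.0 q7 -1.55
tool F [0.62 0.13 0.36]
radius 202.0
th 94.0 [ 45.  49. 134. 154. 156.]
strip px 1467 mean [-1.7 21.9] axis ang 92.0 from C 95.8 extent 40.6
```

View pics/t1.png

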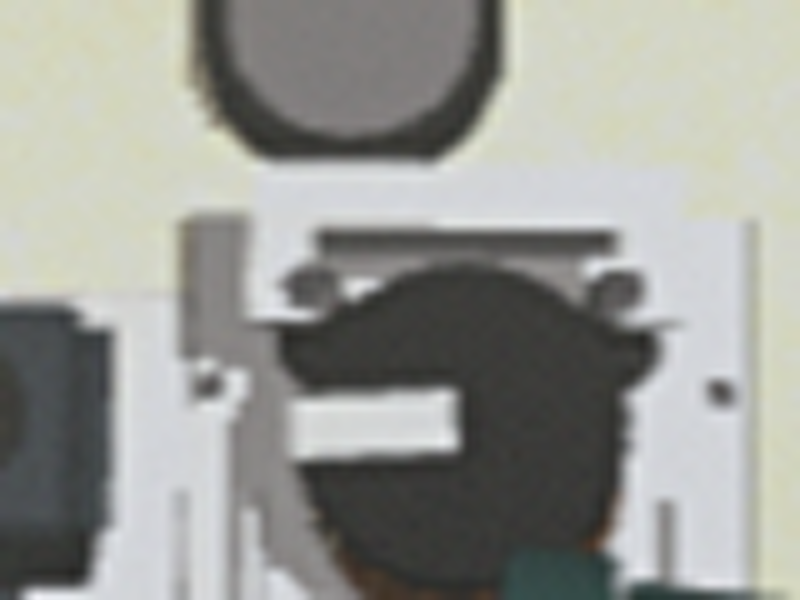

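Top crop: seal strip now runs from (460,422) to (290,427), pointing at the reader on the left; jar nests against both rollers. Compute the strip angle in both views, each relative to the station.

```bash
python3 - <<'E'
from st import *
p=np.load('p.npy')
for cam in('top','scene'):
    G=[f for f in F if f[0]==cam]
    r=least_squares(lambda P:np.concatenate([(np.array(ray(n,*uv,q[2]/1000))-W(P,q))[:2]*1000 for n,uv,q in G]),p,x_scale=.1).x
    pts=[(n,uv,q) for n,uv,q in G]
    c=np.load(cam+'_cal.npz');N=321;a=np.linspace(-60,60,N)
    o=np.array([[proj(cam,W(r,(x,y,84))) for y in a] for x in a],dtype='float32')
    im=cv2.remap(c['pixels'],o[...,0].copy(),o[...,1].copy(),cv2.INTER_CUBIC)
    X,Y=np.meshgrid(a,a,indexing='ij');v=im.min(axis=2)
    lo,hi=(-2,38)
    m=((v>95)&(abs(X)<20)&(Y>-15)&(Y<lo+37)).astype('uint8')
    n,l,st,ce=cv2.connectedComponentsWithStats(m);k=1+np.argmax(st[1:,4]);sel=l==k
    P=np.c_[X[sel],Y[sel]];mu=P.mean(0);d=np.linalg.svd(P-mu,full_matrices=False)[2][0];d*=np.sign(d[1])
    # centre line by columns of constant y
    ys=np.arange(8,32,.5);cx=[X[sel&(abs(Y-y)<.4)].mean() for y in ys];k2=np.polyfit(ys,cx,1)
    print(cam,'yaw',np.degrees(r[2]).round(2),r[:2].round(4),'mean',mu.round(1),'pca',np.degrees(np.arctan2(d[1],d[0])).round(2),'line',(90-np.degrees(np.arctan(k2[0]))).round(2),'x@y=0',k2[1].round(2))
E
```

```text
top yaw -2.29 [ 0.5816 -0.0385] mean [-0.6 19. ] pca 94.59 line 94.0 x@y=0 0.82
scene yaw -1.65 [ 0.5864 -0.0369] mean [-3.7 18.3] pca 92.68 line 92.62 x@y=0 -2.82
```

Emit:
move_arm:
  motion: [20,-20,0,-4,30,-30,40,-3,20,-5,40,0,15,0,40,0,5,0,10,0]

```text
t: 32.33
position: [0.4784, -0.0355, 0.0551]
ee_rot: [-0.001, 1.0, 0.004, -0.002]
wrist_force: [0.7, 0.1, 1.3]
width: -0.007
finger_force: 0.0
```

```bash
python3 w.py
```

```text
t 32.33 st xy [-105.8   -1.6] z 55.1 yaw_st 2.38 tilt [-0.0034  0.0011] F [0.69 0.15] 1.25 w -0.01 q7 -1.71
tool F [ 0.69 -0.12 -1.26]
radius 102.6
```

Emit:
move_arm:
  motion: [15,0,-0.5,0,14,0,0,0,8,0,0,0,3,0,0,0,0,0,0,0]

```text
t: 32.95
position: [0.5192, -0.0367, 0.0578]
ee_rot: [-0.0, 1.0, 0.003, 0.0]
wrist_force: [0.8, -1.6, 0.3]
width: 0.001
finger_force: 0.0
```

```bash
python3 w.py
```

```text
t 32.95 st xy [-65.   -1.3] z 57.8 yaw_st 2.3 tilt [0.0001 0.    ] F [ 0.84 -1.57] 0.3 w 0.0 q7 -1.71
tool F [ 0.78  1.6  -0.3 ]
radius 61.8
```

Emit:
move_arm:
  motion: [2,1,0.5,0,1.2,0,0,0,0.8,0,0,0,0.7,0,0,0,0.3,0,0,0]

```text
t: 33.58
position: [0.5231, -0.0377, 0.0568]
ee_rot: [0.0, 1.0, 0.003, -0.001]
wrist_force: [-9.1, -0.0, 5.3]
width: -0.006
finger_force: 4.5
```

```bash
python3 w.py
```

```text
t 33.58 st xy [-61.1  -2.2] z 56.8 yaw_st 2.3 tilt [-0.0026 -0.0001] F [-9.12 -0.35] 5.3 w -0.01 q7 -1.71
tool F [-9.14 -0.02 -5.28]
radius 58.0
```

Emit:
move_arm:
  motion: [0,-1.1,-0.6,1,0.05,-1.1,0,1,0.05,-1.1,0,1,0.05,-1.1,0,1,0,0,0,0]

```text
t: 34.2
position: [0.5231, -0.0336, 0.0571]
ee_rot: [0.0, 0.999, -0.032, -0.002]
wrist_force: [-8.0, -2.9, -0.0]
width: 0.0
finger_force: 3.5
```

```bash
python3 w.py; python3 seal.py
```

```text
t 34.2 st xy [-61.3   1.8] z 57.1 yaw_st -1.73 tilt [-0.0031 -0.0005] F [-7.92 -3.18] -0.04 w 0.0 q7 -1.77
tool F [-7.82  3.42  0.06]
radius 58.1
th 85.0 [ 39.  45. 101. 143. 159.]
strip px 1381 mean [-0.2 20.5] axis ang 87.7 from C 92.0 extent 41.0
```

Emit:
move_arm:
  motion: [0,0,0,0,-4,0,0,0,-10,0,0,0,-30,0,-10,0,-40,0,-40,0]

```text
t: 34.88
position: [0.4387, -0.0276, 0.1069]
ee_rot: [-0.0, 0.999, -0.032, -0.001]
wrist_force: [0.1, 0.1, 2.3]
width: -0.002
finger_force: 0.0
```

Emit:
move_arm:
  motion: [-30,40,-50,0,0,40,-20,0,0,0,0,0,0,0,0,0,0,0,0,0]

```text
t: 35.5
position: [0.4092, -0.1005, 0.1713]
ee_rot: [-0.0, 1.0, -0.031, -0.001]
wrist_force: [0.4, 0.9, -0.9]
width: 0.003
finger_force: 0.0
```

```bash
cat > m.py <<'E'
from st import *
p=np.load('p.npy')
for cam in('top','scene'):
    shot(cam,cam+'x',225,150,80,60,10)
    G=[f for f in F if f[0]==cam]
    r=least_squares(lambda P:np.concatenate([(np.array(ray(n,*uv,q[2]/1000))-W(P,q))[:2]*1000 for n,uv,q in G]),p,x_scale=.1).x
    c=np.load(cam+'_cal.npz');N=321;a=np.linspace(-60,60,N)
    o=np.array([[proj(cam,W(r,(x,y,84))) for y in a] for x in a],dtype='float32')
    im=cv2.remap(c['pixels'],o[...,0].copy(),o[...,1].copy(),cv2.INTER_CUBIC)
    X,Y=np.meshgrid(a,a,indexing='ij');v=im.min(axis=2)
    m=((v>95)&(abs(X)<20)&(Y>-15)&(Y<35)).astype('uint8')
    n,l,st,ce=cv2.connectedComponentsWithStats(m);k=1+np.argmax(st[1:,4]);sel=l==k
    ys=np.arange(8,32,.5);cx=[X[sel&(abs(Y-y)<.4)].mean() for y in ys];k2=np.polyfit(ys,cx,1)
    # lid centre from dark mask
    d=((v<75)&(np.hypot(X,Y)<58));
    print(cam,r.round(4),'line',(90-np.degrees(np.arctan(k2[0]))).round(2),'x@0',k2[1].round(2),'mid',np.mean(cx).round(2),'lid y edges',[ (Y[i][v[i]<75].min().round(1),Y[i][v[i]<75].max().round(1)) for i in (140,180)])
E
python3 w.py; python3 m.py
```

```text
t 35.5 st xy [-172.8  -68.9] z 171.3 yaw_st -1.62 tilt [-0.001   0.0004] F [0.42 0.93] -0.88 w 0.0 q7 -1.5
tool F [ 0.39 -0.95  0.88]
radius 183.1
top [ 0.5816 -0.0385 -0.04  ] line 91.24 x@0 0.76 mid 0.33 lid y edges [(np.float64(-50.6), np.float64(2.2)), (np.float64(-45.0), np.float64(1.9))]
scene [ 0.5864 -0.0369 -0.0287] line 91.9 x@0 -2.41 mid -3.07 lid y edges [(np.float64(-45.8), np.float64(-0.8)), (np.float64(-45.4), np.float64(1.5))]
```

Label direction reads 91–92° (target 90°), within measuring error. Now the read key, at about station (-2.5,146).

Emit:
move_arm:
  motion: [30,-44,0,0,33,-44,0,0,33,-44,0,0,33,-44,0,0,35,-44,0,0]

```text
t: 36.22
position: [0.5879, 0.1097, 0.1713]
ee_rot: [-0.0, 1.0, -0.032, -0.0]
wrist_force: [-0.3, -2.3, -0.1]
width: -0.002
finger_force: 0.0
```

Emit:
move_arm:
  motion: [0,0,15,0,0,0,20,0,0,0,10,0,0,0,5,0,0,0,0,0]

```text
t: 36.85
position: [0.5871, 0.1076, 0.122]
ee_rot: [-0.0, 0.999, -0.032, -0.0]
wrist_force: [-0.2, 0.1, 0.1]
width: 0.004
finger_force: 0.0
```

```bash
python3 w.py; python3 -c "
from h import *
shot('scene','k1',290,170,90,70,8)"
```

```text
t 36.85 st xy [ -2.1 145.2] z 122.0 yaw_st -1.7 tilt [-0.0001  0.    ] F [-0.18  0.06] 0.06 w 0.0 q7 -2.02
tool F [-0.18 -0.05 -0.06]
radius 145.2
```

View pics/k1.png

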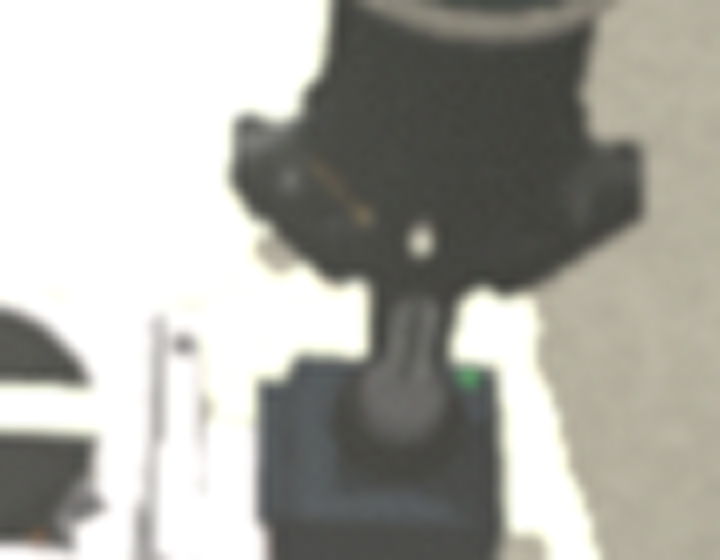

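The fingertip (about (410,380)) stands over the key (400,410). Press.

Emit:
move_arm:
  motion: [0,0,8,0,0,0,4,0,0,0,3,0,0,0,2,0,0,0,1,0]

```text
t: 37.52
position: [0.5871, 0.1077, 0.1039]
ee_rot: [0.0, 0.999, -0.032, -0.0]
wrist_force: [-1.5, -0.9, 2.3]
width: 0.004
finger_force: 1.3
```

```bash
python3 w.py
```

```text
t 37.52 st xy [ -2.1 145.3] z 103.9 yaw_st -1.69 tilt [-0.0002 -0.    ] F [-1.5  -0.93] 2.31 w 0.0 q7 -2.03
tool F [-1.47  0.97 -2.31]
radius 145.3
```

Emit:
move_arm:
  motion: [0,0,1,0,0,0,1,0,0,0,1,0,0,0,1,0,0,0,1,0]

```text
t: 38.15
position: [0.5872, 0.1078, 0.0997]
ee_rot: [0.0, 0.999, -0.032, 0.0]
wrist_force: [-11.1, -2.7, 28.2]
width: -0.004
finger_force: 14.0
```

```bash
python3 w.py
```

```text
t 38.15 st xy [ -2.  145.4] z 99.7 yaw_st -1.7 tilt [ 0.0003 -0.0001] F [-11.02  -3.08] 28.25 w -0.0 q7 -2.03
tool F [-10.91   3.41 -28.25]
radius 145.4
```

Bottomed (99.7 mm, 28 N). Release and retreat upward.

Emit:
move_arm:
  motion: [0,0,-2,0,0,0,-5,0,0,0,-10,0,0,0,-30,0,0,0,-40,0]

```text
t: 38.78
position: [0.5868, 0.1077, 0.1867]
ee_rot: [-0.0, 0.999, -0.032, -0.001]
wrist_force: [-0.4, 0.2, -0.5]
width: -0.001
finger_force: 0.0
```

Emit:
move_arm:
  motion: [-40,40,0,0,-45,42,0,0,-45,42,0,0,-45,42,0,0,0,40,0,0]

```text
t: 39.4
position: [0.397, -0.0878, 0.1866]
ee_rot: [0.0, 0.999, -0.032, 0.0]
wrist_force: [2.0, -0.3, 0.7]
width: 0.002
finger_force: 0.0
```

```bash
python3 w.py; python3 m.py; python3 - <<'E'
import cv2,numpy as np
a=cv2.imread('pics/topx.png')
c=np.load('scene_cal.npz')['pixels'][180:260,240:360,::-1];
cv2.imwrite('pics/fin.png',np.vstack([cv2.resize(a,(400,300)),cv2.resize(cv2.convertScaleAbs(c,alpha=1.5),(400,267),interpolation=2)]))
E
```

```text
t 39.4 st xy [-185.4  -56.6] z 186.6 yaw_st -1.7 tilt [ 0.0007 -0.0008] F [ 2.01 -0.2 ] 0.74 w 0.0 q7 -1.52
tool F [ 2.01  0.14 -0.74]
radius 190.8
top [ 0.5816 -0.0385 -0.04  ] line 91.22 x@0 0.78 mid 0.36 lid y edges [(np.float64(-45.4), np.float64(2.2)), (np.float64(-45.0), np.float64(1.9))]
scene [ 0.5864 -0.0369 -0.0287] line 91.79 x@0 -2.44 mid -3.06 lid y edges [(np.float64(-45.8), np.float64(-0.8)), (np.float64(-45.4), np.float64(1.5))]
```

View pics/fin.png

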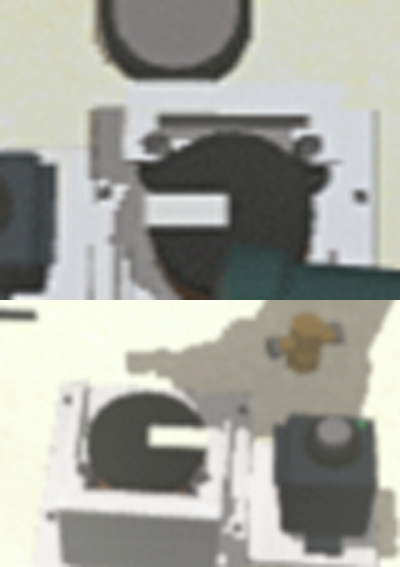

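Both views show the jar home between the rollers, its strip pointing at the reader, and the key back up.

```bash
python3 -c "
from plant import manip
print(manip.job_done())"
```

```text
the job is handed in; nothing more can be done
None
```

The job is handed in: the jar is home against both rollers, its label measures 1–2° off square to the window (about the measuring error), and the read key was pressed to its stop (28 N) and let go; the highest force read on the jar was about 15.5 N, sampled only at the end of each move.

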